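Draw cast stones from the chute dispenser into a dish

TASK

Take the blue dish, hold it up under the mouth of the stone dispenser and push the red paddle back with the dish, so that the gate drops and all five stones slide down the chute into the dish; none may land on the bench. Let the paddle spring shut again, then set the dish with the stones down upright on the cork mat and let go. Work the paddle with the dish only, not with the gripper, and do not knock or shift the glue bottle, dropper bottles, paint pots or model bridge.

Things in the scene. Friction and masses are not known exactly. Their poses are not given: they have to be found in the camera images.
- dish: Round blue plastic dish, 141 mm across the rim, 60 mm high, flat base 112 mm across, 3.5 mm walls, 5 mm floor, about 160 g. A straight black handle sticks out of its side along the dish's own -x, at rim level. Origin: centre of the underside, z up. Starts upright and empty on the bench, handle roughly towards the robot.
- handle (a point): Grip point on the dish's black handle, 105 mm from the dish's axis along its -x and 44 mm above its underside. The handle is a bar running along the dish's x, 20 mm wide (dish y), 24 mm tall (32 to 56 mm above the underside), from 65 to 131 mm from the axis; free on both sides and above.
- dispenser: Stone dispenser fixed to the bench, 420 mm tall: a chute on a grey stand, open on top, sloping 35 degrees down to its own -x (its front). Origin: underside of its 8 mm foot plate, straight below the chute's lip, z up. Foot plate: from 150 mm in front of the lip to 220 mm behind, 140 mm wide. The stand begins 95 mm behind the lip; the space under the lip is free for the dish.
- lip (a point): Middle of the lower edge of the chute floor (the mouth), 235 mm above the bench. The chute is 100 mm wide inside; its clear side walls, 75 mm high, run 25 mm past the lip. Stones drop off here along the dispenser's -x and fall 20 to 80 mm in front of the lip.
- gate (a joint): Angle (rad) of the spring-loaded gate, 0 shut, 0.40 stop: a red plate across the lip, 36 mm above the chute floor, in one piece with the paddle. Pushing the paddle to the dispenser's +x drops it: its top is flush with the chute floor at 0.29; hold it at 0.31 or more for the stones to run. About 1.6 N to start, 3.5 N at 0.35; it springs shut when let go.
- paddle: Red flat paddle hanging straight down under the lip, facing the dispenser's -x, 70 mm wide, 3 mm thick, 92 mm long. Origin: middle of its upper edge, 6 mm below the lip. It swings with the gate about the axle. The open gate reaches 36 mm below the lip, the side walls 15 mm: keep the dish's rim 55 to 80 mm below the lip.
- axle (a point): Middle of the gate's axle, along the dispenser's y, 88 mm behind the lip and 84 mm above it. At gate 0.35 a dish rim 65 mm below the lip touches the paddle 45 mm behind the lip: the dish's axis is then about 25 mm in front of the lip (rim radius 70 mm), and with the handle pointing away along the dispenser's -x the dish lies under the falling stones.
- mat: Square cork mat, 220 x 220 mm, 3 mm thick, fixed flat on the bench. Origin: centre of its underside, axes along its sides, z up.
- stone0: Grey rough cast stone, about 40 x 38 x 32 mm, 35 g. Origin: its middle. At the start lies in the chute behind the gate, like the other four.
- stone1: Another grey rough cast stone, about 40 x 40 x 33 mm, 35 g. Origin: its middle.
- stone2: Another grey rough cast stone, about 40 x 40 x 33 mm, 35 g. Origin: its middle.
- stone3: Another grey rough cast stone, about 40 x 40 x 33 mm, 35 g. Origin: its middle.
- stone4: Another grey rough cast stone, about 40 x 40 x 33 mm, 35 g. Origin: its middle.
- glue: Bystander: white glue bottle with a red tip, 66 mm across, 190 mm tall. Origin: centre of its underside.
- dropper_grey: Bystander: grey dropper bottle with black cap, 25 mm across, 87 mm tall. Origin: centre of its underside.
- dropper_blue: Bystander: clear dropper bottle with blue cap, 25 mm across, 87 mm tall. Origin: centre of its underside.
- pot_red: Bystander: red paint pot, 39 mm across, 45 mm tall, on a black stand 12 mm high. Origin: centre of its underside.
- pot_grey: Bystander: grey paint pot, same size and stand.
- pot_cream: Bystander: cream paint pot, same size and stand.
- bridge: Bystander: dark model plank bridge, 135 x 96 x 67 mm. Origin: centre of its underside.

How it is judged:
On the way, in this order (a step that is already met when the one before it is completed fails the run):
1. the dish, lifted under the chute, pushes the paddle and opens the gate (value of joint gate above 0.12 rad and contact force between dish and paddle above 0.3 N and height (world z) of dish above 0.06 m), for 0.05 s.
2. all five stones lie in the raised dish (height (world z) of dish above 0.06 m and horizontal distance between each of stone0, stone1, stone2, stone3, stone4 and dish below 0.066 m and z of stone0 in the frame of dish between 0.005 and 0.07 m and z of stone1 in the frame of dish between 0.005 and 0.07 m and z of stone2 in the frame of dish between 0.005 and 0.07 m and z of stone3 in the frame of dish between 0.005 and 0.07 m and z of stone4 in the frame of dish between 0.005 and 0.07 m), for 0.2 s.
At the end, for the whole second after the job is handed in: The dish stands upright (tilt under 0.06 rad) and still on the cork mat, its base wholly on it (dish centre within 54 mm of the mat's centre along each side, underside within 5 mm of the mat's face), released, with all five stones in it, and the gate is shut again (under 0.04 rad) (x of dish in the frame of mat between -0.054 and 0.054 m and y of dish in the frame of mat between -0.054 and 0.054 m and z of dish in the frame of mat below 0.008 m and angle between dish's own z axis and vertical below 0.06 rad and linear speed of dish below 0.02 m/s and horizontal distance between each of stone0, stone1, stone2, stone3, stone4 and dish below 0.066 m and z of stone0 in the frame of dish between 0.005 and 0.07 m and z of stone1 in the frame of dish between 0.005 and 0.07 m and z of stone2 in the frame of dish between 0.005 and 0.07 m and z of stone3 in the frame of dish between 0.005 and 0.07 m and z of stone4 in the frame of dish between 0.005 and 0.07 m and value of joint gate below 0.04 rad); the robot touches nothing.
It fails at once if a stone lands outside the dish ((height (world z) of stone0 below 0.08 m and horizontal distance between stone0 and dish above 0.09 m) or (height (world z) of stone1 below 0.08 m and horizontal distance between stone1 and dish above 0.09 m) or (height (world z) of stone2 below 0.08 m and horizontal distance between stone2 and dish above 0.09 m) or (height (world z) of stone3 below 0.08 m and horizontal distance between stone3 and dish above 0.09 m) or (height (world z) of stone4 below 0.08 m and horizontal distance between stone4 and dish above 0.09 m)).
It fails at once if the gripper works the paddle itself (contact force between the fingers and paddle above 1 N).
It fails at once if a bystander is shifted by more than 30 mm or knocked over (distance of any of glue, dropper_grey, dropper_blue, pot_red, pot_grey, pot_cream, bridge from where it was at the start of the episode above 0.03 m or angle between any of glue, dropper_grey, dropper_blue, pot_red, pot_grey, pot_cream, bridge's own z axis and vertical above 0.4 rad).
It also fails if it takes over 43 s, if anything falls off the work surface, if the arm or the gripper's body presses on something with over 40 N, if the wrist force passes 120 N, or if a joint passes its speed limit or range.

ROBOT

A 6-joint arm with a two-finger parallel gripper is mounted at the origin on the work surface. World frame = base frame: x ahead of the robot, y to its left, z up, the work surface at z = 0. Lengths are in m, angles in rad, forces in N, time in s.
With the tool pointing down it reaches from about 0.35 to 0.85 m from the base axis. Payload 8.1 kg.
Tool frame: the origin (TCP) lies on the centre line of the jaws, within the pads' length; the fingertips stand 22 mm ahead of it and the grasp point (between the pads) lies 3 mm ahead of it; z points along the fingers, y is the line along which they close (so a half turn about z gives the same grasp; the last joint's range is limited). The gripper opens to 93 mm and grips with 3 to 60 N. Pads are 15 mm wide; open, the fingers measure 128 mm over their backs; the gripper's body (75 mm by 188 mm) begins 65 mm behind the grasp point.
Start: joints at [-1.36, 0.13, 1.488, -0, 1.523, -0.085], TCP at [0.175, -0.574, 0.241] pointing down, gripper open.
Joint ranges: [-2.96, 2.96], [-0.89, 2.26], [0.02, 2.5], [-1.34, 4.48], [0, 2.73], [-2.66, 2.66]. Speed limits (rad/s): [2.39, 2.39, 2.79, 3.14, 3.14, 3.14].

INTERFACE

Orientations are given as a rotation vector (axis times angle).
In Python, from plant import robot gives the robot as it stands.
- The arm moves only by the tool step_hand, called after "Request:" by a JSON object that holds its "name" and its "arguments", one argument or row to a line. Schema: {"type":"object","properties":{"steps":{"type":"array","items":{"type":"object","properties":{"finger_gap":{"type":"number"},"trans":{"type":"array","items":{"type":"number"},"minItems":3,"maxItems":3},"yaw":{"type":"number"}},"additionalProperties":false,"required":["finger_gap"]},"minItems":1,"maxItems":20},"grip_force":{"type":"number"},"only":{"type":"string"},"quiet":{"type":"boolean"},"lines":{"type":"string"}},"required":["steps"],"additionalProperties":false}. steps is a list of rows, 1 to 20 of them, each an object with the fields finger_gap (the finger opening in m), trans (a list: dx, dy, dz in shares of the most that a row can go, 1 being 50 mm), yaw (a turn about the tool's z in shares of pi rad (1.0 is pi rad)); a field left out counts as zero (the opening has to be given); each row shifts and turns the commanded pose from where the row before left it, along the tool's axes as they then stand; what a row does not reach is not made up. A row lasts 1/10 s, in which the tool goes at most 0.05 m and 0.15 rad, less where a joint would pass 70% of its speed; a pose out of reach is approached as far as the arm can. The fingers move at their own pace and stop on an object; grip_force is the grip in N (left out, the last holds). Time passes only in rows, so rows that do not move let the fingers close. The tool returns the time, the measured TCP pose, the force, the opening and the grip force at its end. only (a regular expression) keeps the lines of the reply that match it, lines (a string "A,B") keeps lines A to B, and quiet returns only ok. A shift or turn number past 1, either way, is cut back to 1. Input that does not fit is refused with a message, and nothing moves.
- robot.read_state(): the state, without advancing time (a new reading comes with each control period).
- robot.read_camera(name): name is "scene" or "side" or "wrist"; returns a dict with "image" (420x560x3 uint8, red, green, blue), "fx", "fy", "cx", "cy" (pixels), "R" (3x3) and "t" (3): a world point X has camera coordinates R X + t. Camera axes: x right, y down, z forward; pixel columns grow to the right and rows downward; lengths in m; the calibration is good to about 2 mm. A picture is of the moment at which its call begins. There is no depth.
- robot.close_job(): hands the job in; it is judged then, once.
The state is a dict: "t": time; "q": joint angles; "dq": joint speeds; "joint_torque": joint torques, N m; "tool_pos": TCP position; "orientation": TCP orientation; "force": force on the tool from outside, world axes, zero at the start; "wrist_torque": the same for the moment, N m; "opening": finger opening in m; "gripper_force": force on a finger pad.
Only numpy, scipy, OpenCV 4.12 (cv2) and the standard library are available. Lean on these libraries where they do the work, as an engineer would, in place of code of your own. Each camera call takes 0.05 s, during which the arm holds its last target. There are 200 camera calls.

## Working session

There is one attempt and no reset: what is moved stays moved. The work goes in short steps, Python scripts to look and compute and a tool call to move; the robot and the scene stay as the last step left them, time stands still between calls to the robot, and variables do not carry over. Pictures are saved under pics/ and viewed, at most 13 in all, crops included, and the job is handed in when it is done.

```bash
ls; mkdir -p pics
```

Run:
```python
from plant import robot
import cv2,pickle
s=robot.read_state();print(s['t'],s['tool_pos'],s['orientation'],s['opening'])
d={}
for n in("scene","side"):
    c=robot.read_camera(n);d[n]=c
    cv2.imwrite(f"pics/{n}0.png",c["image"][:,:,::-1])
    print(n,c["fx"],c["cx"],c["cy"],c["R"],c["t"])
pickle.dump(d,open("cams.pkl","wb"))
```

```text
pics
plant.py
0.0 [ 0.1748129  -0.5734332   0.23960469] [-3.10552130e+00 -4.62649906e-01  1.97314518e-04] 0.09306916674634952
scene 510.14180648000524 282.9879553507983 216.41879223305526 [[-0.64136698  0.76723353 -0.00104803]
 [ 0.6420431   0.53596551 -0.54819853]
 [-0.42003459 -0.35226932 -0.83634758]] [ 0.37255355 -0.25237297  1.74076139]
side 479.5714961313743 285.0163056615719 214.30597911292438 [[ 9.51633366e-01 -3.07235246e-01 -6.62897247e-04]
 [-2.42480787e-01 -7.49733815e-01 -6.15712818e-01]
 [ 1.88671683e-01  5.86093601e-01 -7.87970359e-01]] [-0.55094171  0.24462537  1.20907551]
```

View pics/scene0.png

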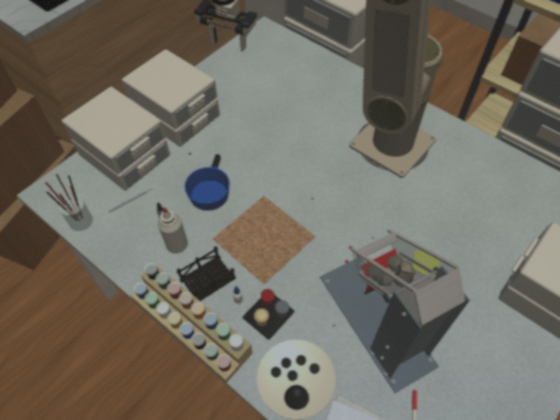

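View pics/side0.png

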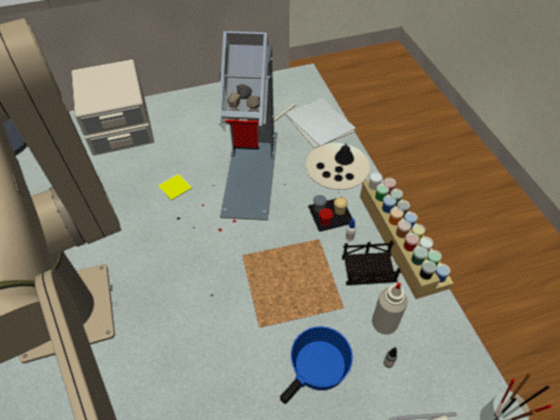

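Run:
```python
import cv2,pickle,numpy as np
d=pickle.load(open("cams.pkl","rb"))
im=d["side"]["image"][:,:,::-1]
a=cv2.resize(im[25:225,210:290],None,fx=3,fy=3,interpolation=2)
b=cv2.resize(im[235:410,235:365],None,fx=3,fy=3,interpolation=2)
o=np.zeros((600,240+390,3),np.uint8);o[:,:240]=a;o[:525,240:]=b
cv2.imwrite("pics/c1.png",o)
im=d["scene"]["image"][:,:,::-1]
cv2.imwrite("pics/c2.png",cv2.resize(im[145:395,175:470],None,fx=2.4,fy=2.4,interpolation=2)[:600])
```

```text
(no output)
```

View pics/c1.png

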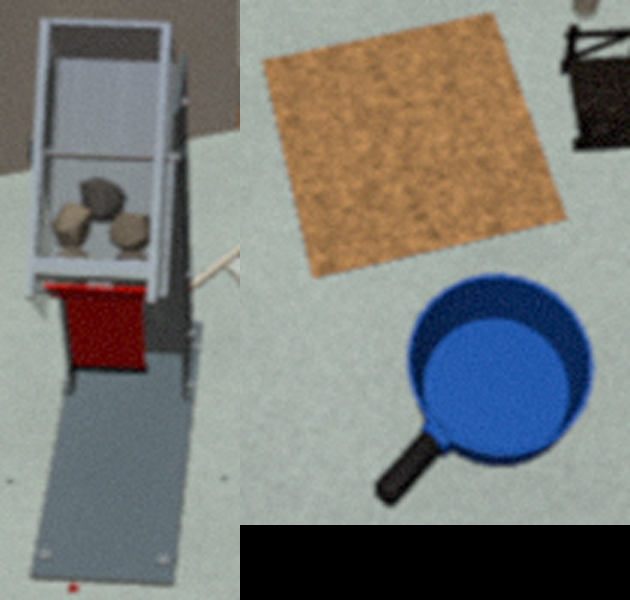

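View pics/c2.png

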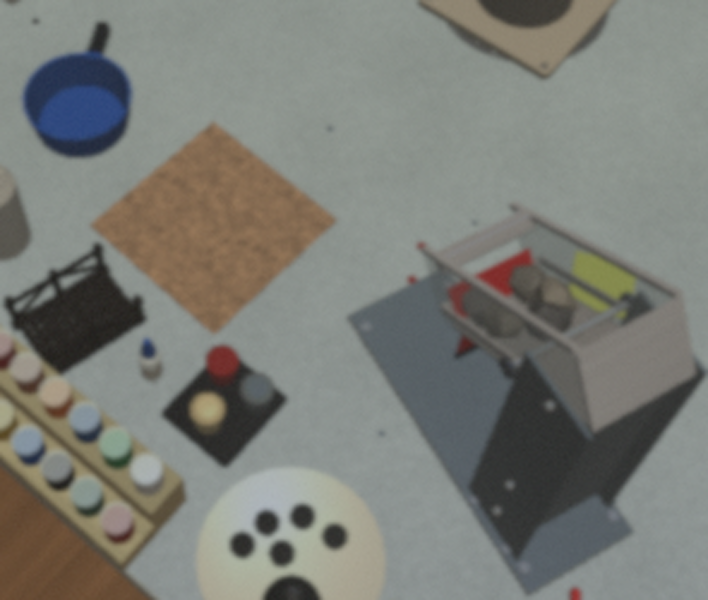

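Create h.py:
```python
import pickle,numpy as np
from scipy.optimize import least_squares
d=pickle.load(open("cams.pkl","rb"))
L=lambda x,y:("side",210+(x+.5)/3-.5,25+(y+.5)/3-.5)
Rt=lambda x,y:("side",235+(x-240+.5)/3-.5,235+(y+.5)/3-.5)
S=lambda x,y:("scene",175+(x+.5)/2.4-.5,145+(y+.5)/2.4-.5)
def ray(p,z,c=None):
    c=c or d[p[0]];r=c["R"].T@np.array([(p[1]-c["cx"])/c["fx"],(p[2]-c["cy"])/c["fy"],1]);o=-c["R"].T@c["t"]
    return o+r*(z-o[2])/r[2]
def proj(n,X,c=None):
    c=c or d[n];v=c["R"]@X+c["t"];return np.array([c["fx"]*v[0]/v[2]+c["cx"],c["fy"]*v[1]/v[2]+c["cy"]])
```

Run:
```python
from h import *
np.set_printoptions(precision=4,suppress=True)
rim=[ray(Rt(*p),.06)[:2] for p in[(407,365),(592,368),(497,273),(503,465)]]+[ray(S(*p),.06)[:2] for p in[(24,98),(131,97),(78,53)]]
f=least_squares(lambda v:[np.hypot(*(r-v))-.0705 for r in rim],np.mean(rim,0));print("dish",f.x,f.fun)
c=f.x
for p,z in[(Rt(388,494),.056),(Rt(437,437),.056),(S(102,27),.056),(S(92,55),.056)]:
    h=ray(p,z)[:2];print("h",h,np.degrees(np.arctan2(*(h-c)[::-1])),np.hypot(*(h-c)))
m=np.array([ray(Rt(*p),.003)[:2] for p in[(263,60),(493,13),(566,218),(316,277)]]);print("mat",m,m.mean(0))
m=np.array([ray(S(*p),.003)[:2] for p in[(213,122),(337,220),(215,333),(91,226)]]);print("mat",m,m.mean(0))
for n,p,z in[("ffl",L(32,577),.008),("ffr",L(174,584),.008),("ffl",S(347,318),.008),("b",S(527,595),.008),("b2",S(632,530),.008),("pl",L(71,368),.137),("pr",L(146,370),.137)]: print(n,ray(p,z)[:2])
for n,p,z in[("bridge",Rt(575,150),0),("glue",("side",388,325),0),("dropg",("side",390,366),0),("dropb",("side",351,236),0),("potr",("side",326,215),.03)]: print(n,ray(p,z)[:2])
```

```text
dish [ 0.5585 -0.3253] [-0.0019 -0.0008  0.0006  0.006  -0.0035  0.     -0.0043]
h [ 0.4505 -0.3908] -148.73901900350646 0.12627907431328825
h [ 0.4968 -0.3633] -148.35596507613275 0.07246417643237413
h [ 0.4557 -0.3796] -152.15724060978866 0.11624444282035612
h [ 0.4986 -0.3564] -152.49823896233266 0.06753000152472995
mat [[ 0.465   0.0264]
 [ 0.6824  0.011 ]
 [ 0.6674 -0.2057]
 [ 0.4523 -0.1921]] [ 0.5668 -0.0901]
mat [[ 0.4508 -0.1894]
 [ 0.4649  0.0289]
 [ 0.6803  0.014 ]
 [ 0.6686 -0.2014]] [ 0.5661 -0.087 ]
ffl [0.4371 0.168 ]
ffr [0.5646 0.1178]
ffl [0.5668 0.123 ]
b [0.7003 0.463 ]
b2 [0.5707 0.512 ]
pl [0.5206 0.3017]
pr [0.5881 0.277 ]
bridge [ 0.7005 -0.146 ]
glue [ 0.7551 -0.283 ]
dropg [ 0.7149 -0.3784]
dropb [ 0.7727 -0.0052]
potr [0.7222 0.0654]
```

The rows are not in the units I measure in: shifts go in shares of 50 mm and turns go in shares of pi rad. I convert before sending: 0.035 m is 0.7, 0.006 m is 0.12, -0.11 rad / 3.1416 = -0.035.

Request:
{"name": "step_hand", "arguments": {
  "steps": [
    {"finger_gap":0.093, "yaw":-0.035},
    {"finger_gap":0.093, "yaw":-0.035},
    {"finger_gap":0.093, "trans":[0.7, -0.054, 0.12]},
    {"finger_gap":0.093, "trans":[0.7, -0.054, 0.12]},
    {"finger_gap":0.093, "trans":[0.7, -0.054, 0.12]},
    {"finger_gap":0.093, "trans":[0.7, -0.054, 0.12]},
    {"finger_gap":0.093, "trans":[0.7, -0.054, 0.12]},
    {"finger_gap":0.093, "trans":[0.7, -0.054, 0.12]},
    {"finger_gap":0.093, "trans":[0.7, -0.054, 0.12]},
    {"finger_gap":0.093, "trans":[0.7, -0.054, 0.12]},
    {"finger_gap":0.093, "trans":[0.7, -0.054, 0.12]},
    {"finger_gap":0.093, "trans":[0.7, -0.054, 0.12]},
    {"finger_gap":0.093},
    {"finger_gap":0.093}
  ],
  "grip_force": 30
}}

```text
t: 1.5
tool_pos: [0.4661, -0.3771, 0.1799]
orientation: [-3.036, -0.804, 0.002]
force: [-1.3, 0.6, -0.5]
opening: 0.093
gripper_force: 0.0
```

Run:
```python
from plant import robot
import cv2,pickle
from h import *
s=robot.read_state();v=s['orientation'];print(s['t'],s['tool_pos'],v,s['q'],2*np.degrees(np.arctan2(v[1],v[0])))
c=robot.read_camera("wrist");pickle.dump(c,open("w.pkl","wb"));cv2.imwrite("pics/w1.png",c["image"][:,:,::-1])
x=s['tool_pos'].copy() if hasattr(s['tool_pos'],'copy') else np.array(s['tool_pos'])
for z in(.06,.056,.044):print(z,proj("",np.array([x[0],x[1],z]),c))
```

```text
1.5 [ 0.46610913 -0.37709954  0.1798643 ] [-3.03589439e+00 -8.03834137e-01  1.74649350e-03] [-7.65497561e-01  1.65476591e-01  1.56132824e+00 -3.92650102e-04
  1.41629026e+00  2.87685316e-01] -330.3394550794389
0.06 [276.84719668 214.39733327]
0.056 [276.83944076 212.98408347]
0.044 [276.81739432 208.96687922]
```

View pics/w1.png

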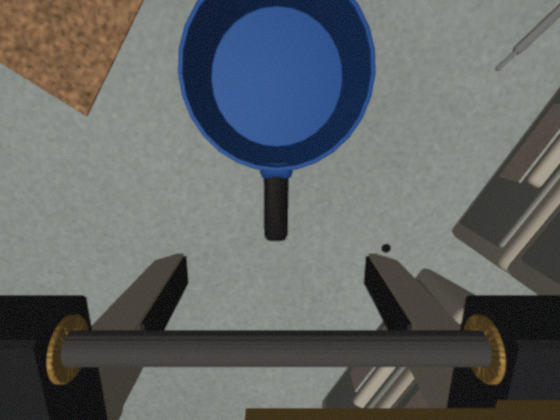

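Converted, 0.034 m is 0.68, 0.033 m is 0.66.

Request:
{"name": "step_hand", "arguments": {
  "steps": [
    {"finger_gap":0.093, "trans":[0, 0, 0.66]},
    {"finger_gap":0.093, "trans":[0, 0, 0.66]},
    {"finger_gap":0.093, "trans":[0, 0, 0.68]},
    {"finger_gap":0.093, "trans":[0, 0, 0.66]},
    {"finger_gap":0.093},
    {"finger_gap":0.04},
    {"finger_gap":0},
    {"finger_gap":0},
    {"finger_gap":0},
    {"finger_gap":0},
    {"finger_gap":0}
  ],
  "grip_force": 60
}}

```text
t: 2.65
tool_pos: [0.4663, -0.3779, 0.0481]
orientation: [3.037, 0.801, 0.001]
force: [0.2, 0.5, 0.4]
opening: 0.0496
gripper_force: 0.0
```

Request:
{"name": "step_hand", "arguments": {
  "steps": [
    {"finger_gap":0},
    {"finger_gap":0},
    {"finger_gap":0},
    {"finger_gap":0},
    {"finger_gap":0},
    {"finger_gap":0}
  ],
  "grip_force": 60
}}

```text
t: 3.25
tool_pos: [0.466, -0.3777, 0.0475]
orientation: [-3.037, -0.801, 0.0]
force: [0.1, -0.7, -0.9]
opening: 0.0199
gripper_force: 60.0
```

Converted, -0.03 m is -0.6, 0.0173 m is 0.346.

Request:
{"name": "step_hand", "arguments": {
  "steps": [
    {"finger_gap":0, "trans":[0, 0, -0.24]},
    {"finger_gap":0, "trans":[0, 0, -0.56]},
    {"finger_gap":0, "trans":[0, 0, -0.6]},
    {"finger_gap":0, "trans":[0, 0, -0.56]},
    {"finger_gap":0, "trans":[0, 0, -0.24]},
    {"finger_gap":0, "trans":[0.174, -0.296, 0]},
    {"finger_gap":0, "trans":[0.346, -0.592, 0]},
    {"finger_gap":0, "trans":[0.346, -0.592, 0]},
    {"finger_gap":0, "trans":[0.346, -0.592, 0]},
    {"finger_gap":0, "trans":[0.346, -0.592, 0]},
    {"finger_gap":0, "trans":[0.346, -0.592, 0]},
    {"finger_gap":0, "trans":[0.346, -0.592, 0]},
    {"finger_gap":0, "trans":[0.346, -0.592, 0]},
    {"finger_gap":0, "trans":[0.346, -0.592, 0]},
    {"finger_gap":0, "trans":[0.346, -0.592, 0]},
    {"finger_gap":0, "trans":[0.346, -0.592, 0]},
    {"finger_gap":0, "trans":[0.346, -0.592, 0]},
    {"finger_gap":0, "trans":[0.346, -0.592, 0]},
    {"finger_gap":0, "trans":[0.174, -0.296, 0]}
  ],
  "grip_force": 60
}}

```text
t: 5.15
tool_pos: [0.4713, 0.0703, 0.1572]
orientation: [-3.036, -0.804, 0.001]
force: [-0.2, -0.6, -2.4]
opening: 0.0198
gripper_force: 60.0
```

Request:
{"name": "step_hand", "arguments": {
  "steps": [
    {"finger_gap":0, "yaw":-0.0127},
    {"finger_gap":0, "yaw":-0.0242},
    {"finger_gap":0, "yaw":-0.0242},
    {"finger_gap":0, "yaw":-0.0242},
    {"finger_gap":0, "yaw":-0.0242},
    {"finger_gap":0, "yaw":-0.0242},
    {"finger_gap":0, "yaw":-0.0242},
    {"finger_gap":0, "yaw":-0.0242},
    {"finger_gap":0, "yaw":-0.0242},
    {"finger_gap":0, "yaw":-0.0127},
    {"finger_gap":0},
    {"finger_gap":0}
  ]
}}

```text
t: 6.35
tool_pos: [0.4717, 0.0679, 0.1573]
orientation: [-2.59, -1.777, 0.001]
force: [0.1, 0.2, -1.9]
opening: 0.0196
gripper_force: 60.0
```

Create look.py:
```python
import sys,cv2,pickle
from plant import robot
from h import *
s=robot.read_state();v=s['orientation'];print(s['t'],s['tool_pos'],2*np.degrees(np.arctan2(v[1],v[0])),s['force'],s['wrist_torque'])
k=sys.argv[1]
o=[]
for n,(u0,v0) in(("side",(190,20)),("scene",(290,180))):
    c=robot.read_camera(n);cv2.imwrite(f"pics/{n}{k}.png",c["image"][:,:,::-1])
    o.append(cv2.resize(c["image"][v0:v0+220,u0:u0+150,::-1],None,fx=2.6,fy=2.6,interpolation=2))
cv2.imwrite(f"pics/L{k}.png",np.hstack(o))
```

```bash
python3 look.py 1
```

```text
6.35 [0.47170658 0.06786703 0.15731873] -291.106290650349 [ 0.0548157   0.2349056  -1.93948954] [-0.20615471 -0.03497506 -0.02265425]
```

View pics/L1.png

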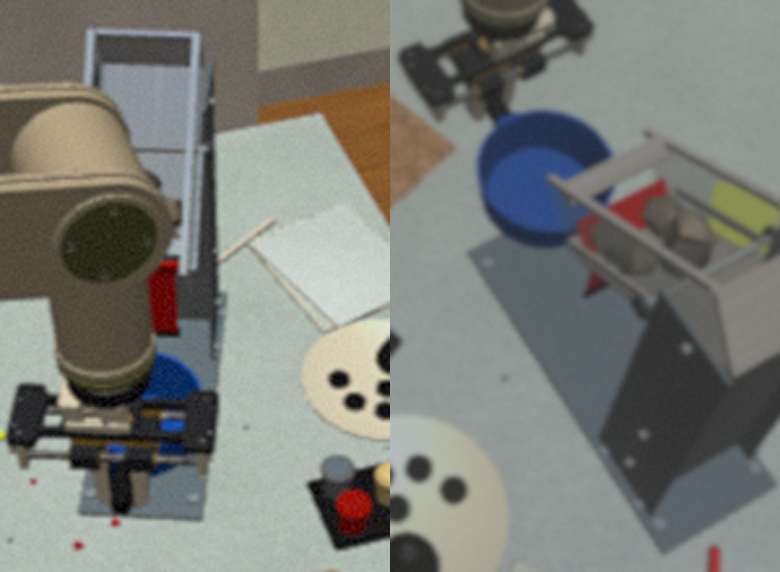

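Converted, 0.02 m is 0.4, 0.018 m is 0.36.

Request:
{"name": "step_hand", "arguments": {
  "steps": [
    {"finger_gap":0, "trans":[0.24, 0, 0]},
    {"finger_gap":0, "trans":[0.4, 0, 0]},
    {"finger_gap":0, "trans":[0.36, 0, 0]},
    {"finger_gap":0, "trans":[0.2, 0, 0]},
    {"finger_gap":0, "trans":[0.2, 0, 0]},
    {"finger_gap":0, "trans":[0.2, 0, 0]},
    {"finger_gap":0, "trans":[0.2, 0, 0]},
    {"finger_gap":0, "trans":[0.2, 0, 0]},
    {"finger_gap":0, "trans":[0.12, 0, 0]},
    {"finger_gap":0},
    {"finger_gap":0},
    {"finger_gap":0},
    {"finger_gap":0},
    {"finger_gap":0},
    {"finger_gap":0},
    {"finger_gap":0},
    {"finger_gap":0}
  ]
}}

```text
t: 8.15
tool_pos: [0.5101, 0.1668, 0.1577]
orientation: [2.59, 1.779, 0.0]
force: [-0.7, -2.3, -5.2]
opening: 0.0197
gripper_force: 60.0
```

```bash
python3 look.py 2
```

```text
8.15 [0.51007533 0.16676257 0.15767815] 68.96339745207212 [-0.7105408  -2.30843251 -5.18794199] [-1.35405104  0.50213659 -0.03684296]
```

View pics/L2.png

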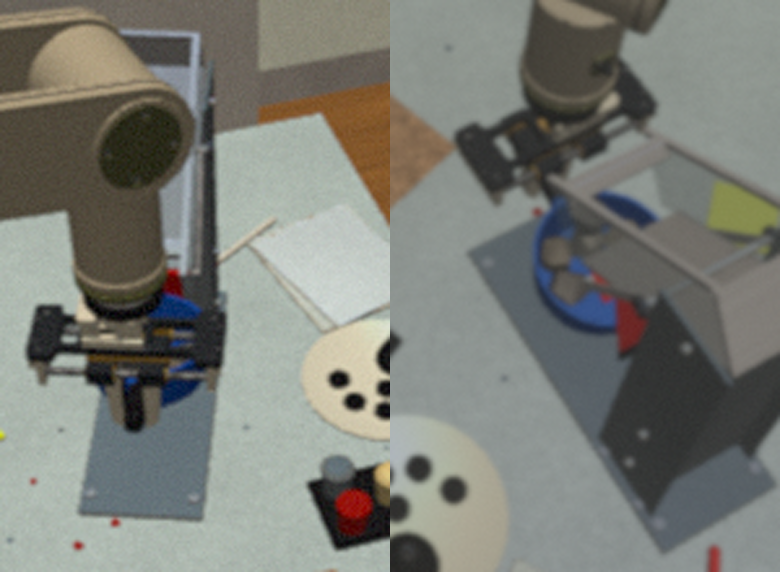

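Request:
{"name": "step_hand", "arguments": {
  "steps": [
    {"finger_gap":0},
    {"finger_gap":0},
    {"finger_gap":0},
    {"finger_gap":0}
  ]
}}

```text
t: 8.65
tool_pos: [0.51, 0.1668, 0.1576]
orientation: [2.589, 1.779, -0.0]
force: [-0.4, -3.6, -7.3]
opening: 0.0195
gripper_force: 60.0
```

Run:
```python
from plant import robot
import cv2
c=robot.read_camera("scene")
cv2.imwrite("pics/z3.png",cv2.resize(c["image"][225:330,470-140:470,::-1],None,fx=5.5,fy=5.5,interpolation=2))
```

```text
(no output)
```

View pics/z3.png

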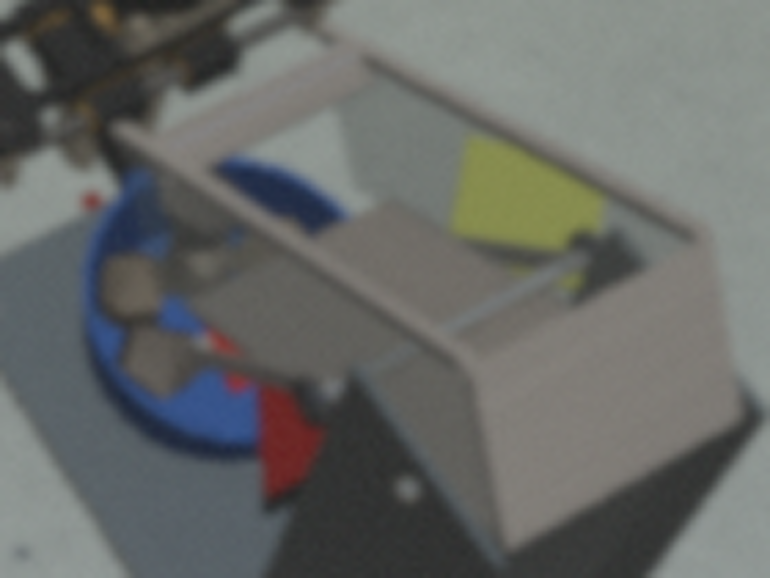

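Converted, -0.01 m is -0.2, -0.008 m is -0.16.

Request:
{"name": "step_hand", "arguments": {
  "steps": [
    {"finger_gap":0, "trans":[-0.08, 0, 0]},
    {"finger_gap":0, "trans":[-0.16, 0, 0]},
    {"finger_gap":0, "trans":[-0.2, 0, 0]},
    {"finger_gap":0, "trans":[-0.2, 0, 0]},
    {"finger_gap":0, "trans":[-0.2, 0, 0]},
    {"finger_gap":0, "trans":[-0.2, 0, 0]},
    {"finger_gap":0, "trans":[-0.2, 0, 0]},
    {"finger_gap":0, "trans":[-0.2, 0, 0]},
    {"finger_gap":0, "trans":[-0.2, 0, 0]},
    {"finger_gap":0, "trans":[-0.2, 0, 0]},
    {"finger_gap":0, "trans":[-0.16, 0, 0]},
    {"finger_gap":0, "trans":[-0.08, 0, 0]},
    {"finger_gap":0},
    {"finger_gap":0}
  ]
}}

```text
t: 10.1
tool_pos: [0.4728, 0.0698, 0.1577]
orientation: [-2.59, -1.778, -0.001]
force: [-0.0, -0.2, -2.0]
opening: 0.0194
gripper_force: 60.0
```

Run:
```python
from plant import robot
import cv2
c=robot.read_camera("scene")
cv2.imwrite("pics/z4.png",cv2.resize(c["image"][205:330,300:470,::-1],None,fx=4.5,fy=4.5,interpolation=2))
```

```text
(no output)
```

View pics/z4.png

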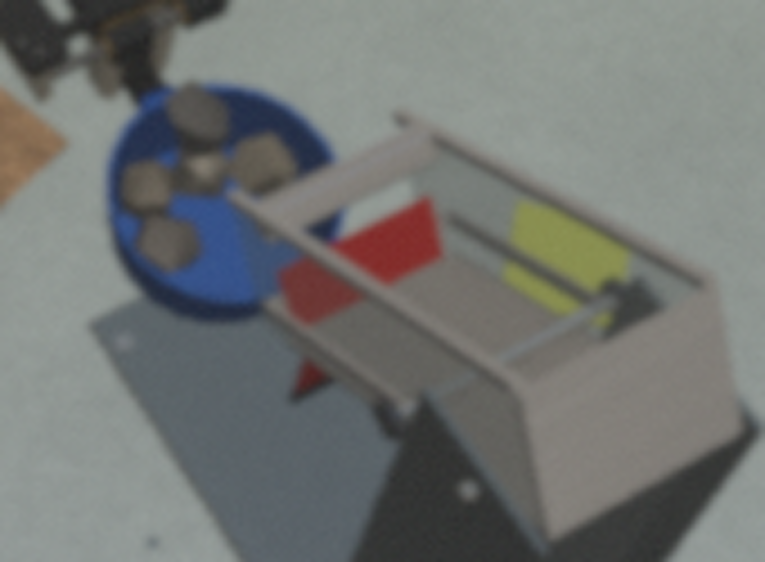

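Converted, -0.0137 m is -0.274, 0.009 m is 0.18.

Request:
{"name": "step_hand", "arguments": {
  "steps": [
    {"finger_gap":0, "trans":[-0.138, 0.09, 0]},
    {"finger_gap":0, "trans":[-0.274, 0.18, 0]},
    {"finger_gap":0, "trans":[-0.274, 0.18, 0]},
    {"finger_gap":0, "trans":[-0.274, 0.18, 0]},
    {"finger_gap":0, "trans":[-0.274, 0.18, 0]},
    {"finger_gap":0, "trans":[-0.274, 0.18, 0]},
    {"finger_gap":0, "trans":[-0.274, 0.18, 0]},
    {"finger_gap":0, "trans":[-0.274, 0.18, 0]},
    {"finger_gap":0, "trans":[-0.274, 0.18, 0]},
    {"finger_gap":0, "trans":[-0.274, 0.18, 0]},
    {"finger_gap":0, "trans":[-0.274, 0.18, 0]},
    {"finger_gap":0, "trans":[-0.274, 0.18, 0]},
    {"finger_gap":0, "trans":[-0.274, 0.18, 0]},
    {"finger_gap":0, "trans":[-0.274, 0.18, 0]},
    {"finger_gap":0, "trans":[-0.274, 0.18, 0]},
    {"finger_gap":0, "trans":[-0.274, 0.18, 0]},
    {"finger_gap":0, "trans":[-0.138, 0.09, 0]},
    {"finger_gap":0}
  ]
}}

```text
t: 11.95
tool_pos: [0.5286, -0.1878, 0.1576]
orientation: [2.591, 1.777, -0.0]
force: [-0.1, -0.1, -3.7]
opening: 0.0198
gripper_force: 60.0
```

Request:
{"name": "step_hand", "arguments": {
  "steps": [
    {"finger_gap":0, "trans":[0, 0, 0.12]},
    {"finger_gap":0, "trans":[0, 0, 0.24]},
    {"finger_gap":0, "trans":[0, 0, 0.28]},
    {"finger_gap":0, "trans":[0, 0, 0.28]},
    {"finger_gap":0, "trans":[0, 0, 0.28]},
    {"finger_gap":0, "trans":[0, 0, 0.28]},
    {"finger_gap":0, "trans":[0, 0, 0.24]},
    {"finger_gap":0, "trans":[0, 0, 0.12]},
    {"finger_gap":0, "trans":[0, 0, 0.06]},
    {"finger_gap":0},
    {"finger_gap":0}
  ]
}}

```text
t: 13.05
tool_pos: [0.5289, -0.1867, 0.0634]
orientation: [2.589, 1.779, 0.001]
force: [-1.2, 0.6, -1.5]
opening: 0.0196
gripper_force: 60.0
```

Run:
```python
from plant import robot
import cv2
c=robot.read_camera("side")
cv2.imwrite("pics/s5.png",cv2.resize(c["image"][220:420,180:420,::-1],None,fx=3,fy=3,interpolation=2))
```

```text
(no output)
```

View pics/s5.png

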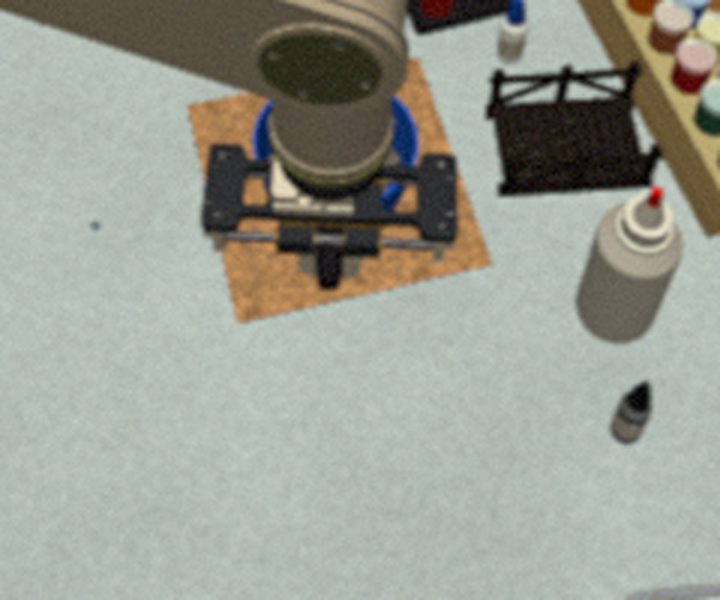

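Converted, 0.004 m is 0.08, 0.002 m is 0.04.

Request:
{"name": "step_hand", "arguments": {
  "steps": [
    {"finger_gap":0, "trans":[0, 0, 0.08]},
    {"finger_gap":0, "trans":[0, 0, 0.08]},
    {"finger_gap":0, "trans":[0, 0, 0.04]},
    {"finger_gap":0},
    {"finger_gap":0}
  ]
}}

```text
t: 13.6
tool_pos: [0.5291, -0.1874, 0.0534]
orientation: [2.588, 1.777, 0.001]
force: [-2.4, -3.6, 2.8]
opening: 0.0193
gripper_force: 60.0
```

Request:
{"name": "step_hand", "arguments": {
  "steps": [
    {"finger_gap":0, "trans":[0, 0, 0.04]},
    {"finger_gap":0, "trans":[0, 0, 0.02]},
    {"finger_gap":0},
    {"finger_gap":0}
  ]
}}

```text
t: 14.0
tool_pos: [0.5292, -0.1873, 0.0509]
orientation: [2.588, 1.778, 0.001]
force: [-3.7, -4.6, 11.4]
opening: 0.0195
gripper_force: 60.0
```

Request:
{"name": "step_hand", "arguments": {
  "steps": [
    {"finger_gap":0},
    {"finger_gap":0},
    {"finger_gap":0}
  ],
  "grip_force": 5
}}

```text
t: 14.3
tool_pos: [0.5292, -0.1873, 0.0505]
orientation: [2.588, 1.778, 0.001]
force: [-2.5, -3.7, 6.3]
opening: 0.0198
gripper_force: 5.0
```

Request:
{"name": "step_hand", "arguments": {
  "steps": [
    {"finger_gap":0.06},
    {"finger_gap":0.06},
    {"finger_gap":0.06},
    {"finger_gap":0.06},
    {"finger_gap":0.06},
    {"finger_gap":0.06},
    {"finger_gap":0.06},
    {"finger_gap":0.06}
  ]
}}

```text
t: 15.1
tool_pos: [0.5284, -0.1866, 0.0496]
orientation: [-2.59, -1.779, -0.0]
force: [-0.1, 0.5, 0.3]
opening: 0.0602
gripper_force: 0.0
```

Released; rise and back off, then look.

Converted, -0.04 m is -0.8, -0.03 m is -0.6.

Request:
{"name": "step_hand", "arguments": {
  "steps": [
    {"finger_gap":0.06, "trans":[0, 0, -0.2]},
    {"finger_gap":0.06, "trans":[0, 0, -0.4]},
    {"finger_gap":0.06, "trans":[0, 0, -0.6]},
    {"finger_gap":0.06, "trans":[0, 0, -0.6]},
    {"finger_gap":0.06, "trans":[0, 0, -0.6]},
    {"finger_gap":0.06, "trans":[-0.6, 0, -0.6]},
    {"finger_gap":0.06, "trans":[-0.8, 0, 0]},
    {"finger_gap":0.06, "trans":[-0.8, 0, 0]},
    {"finger_gap":0.06, "trans":[-0.8, 0, 0]},
    {"finger_gap":0.06},
    {"finger_gap":0.06}
  ]
}}

```text
t: 16.2
tool_pos: [0.4743, -0.3273, 0.2003]
orientation: [2.591, 1.776, 0.001]
force: [-0.2, 1.3, 0.6]
opening: 0.06
gripper_force: 0.0
```

Run:
```python
from plant import robot
import cv2,numpy as np
a=robot.read_camera("side")["image"][100:340,200:420,::-1];b=robot.read_camera("scene")["image"][150:390,170:470,::-1]
cv2.imwrite("pics/f6.png",cv2.resize(np.hstack([a[:,:170],b]),None,fx=1.7,fy=1.7,interpolation=2))
```

```text
(no output)
```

View pics/f6.png

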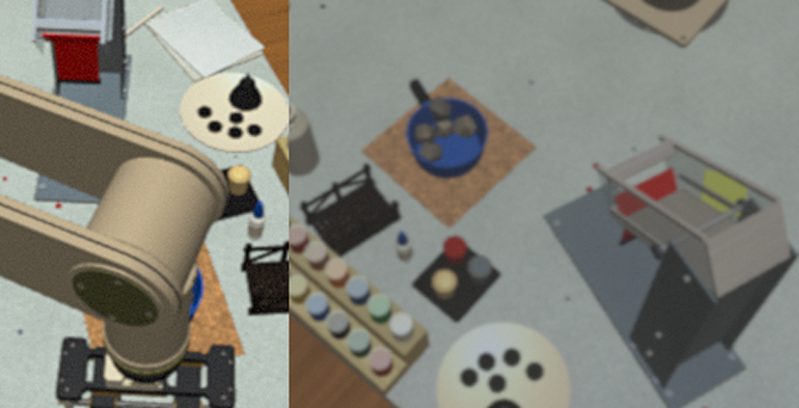

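```bash
python3 -c "
from plant import robot
print(robot.close_job())"
```

```text
the job is handed in; nothing more can be done
None
```

The job is handed in, with no verdict returned: the last pictures show all five stones in the blue dish, upright and released on the cork mat, with the gate shut and the bystanders that are in view where they were.

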